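# Settle the sprung tilt plate of a filtration head

### The job

Settle the tilt plate that carries the open steel funnel before the next filtration: with the fingertips press down on the round black pad at its sprung corner until the plate's pointer stands level with the red index clip on the scale, without pushing it clearly past the clip, and keep it level for a good second. Then take the fingers away so that the plate springs fully back up. The funnel stays seated in its ring (nothing is gripped or lifted), the other plate is not pressed, and the clip and everything else on the unit and the bench are left where they are.

Things in the scene. Friction and masses are not known exactly. Their poses are not given: they have to be found in the camera images.
- unit: vacuum filtration unit, fixed: two pale grey towers with blue decks, an open bay between them with a flask in a yellow net; 240 (x) x 600 (y) x 210 mm high (deck top). Origin: centre of its footprint at bench level; x away from the robot at yaw 0. On the deck: an open steel tray (200 x 136 x 36 mm) in the middle, left and right of it two identical tilt-plate stations, which swap places
- funnel_station: the station that carries the open steel funnel. Origin: on the deck (210 mm above the bench), below the middle of its tilt plate; axes as the unit's. Plate 200 (x) x 160 (y) x 6 mm, top face 58 mm above the origin; its sprung corner is (-x,-y), near right seen from the robot. Pointer bracket and scale post at its -y edge end at most 28 mm above the plate's top face
- funnel_plate (a joint): tilt of the funnel's plate about the diagonal through its (-x,+y) and (+x,-y) corners, rad: 0 = at rest (upper stop), grows as the sprung corner is pressed down, hard stop at 0.24. Per 0.1 rad the pointer tip sinks about 9.5 mm, the pad about 10.2 mm. Pressing at the pad takes about 3 N to start and 6 N more per 0.1 rad; let go, it springs back damped in under half a second
- funnel_pad (a point): middle of the top face of the round black rubber pad on the sprung corner of the funnel's plate, 28 mm across, 3 mm thick, at (-84, -64, 61) mm from the station's origin at rest; moves with the plate
- pointer_tip (a point): tip of the black pointer of the funnel's plate: a needle along -y, on a bracket at the plate's -y edge; at (-20, -106, 77.5) mm from the station's origin at rest; moves down as the pad is pressed
- red_index (a point): middle of the nose (4 mm tall) of the red index clip on the edge of the white double-sided scale beside the pointer tip, at (-20, -109.5) mm from the station's origin; z axis up. Set 4 to 16 mm below the pointer's rest height, differently each time. Black graduations every 4 mm, the second from the top at the pointer's rest height. Level: pointer tip at the same height
- seat (a point): middle of the top face of the funnel's plate, inside the steel seat ring (77 mm outside, 64 mm inside, 6 mm high); moves with the plate
- funnel: loose steel filter funnel, 70 mm across the flange, 55 mm high, about 350 g, a short brass side nipple to +x; stands in the seat ring; origin: centre of its underside, on seat
- cover_plate (a joint): tilt of the other, identical plate, rad: 0 at rest; must not be pressed
- cover_pad (a point): the black pad on the other plate, same size; not to be pressed
- blank_cover: loose steel blanking cover with a knob, 72 mm across, 35 mm high, in the seat ring of the other plate; origin: centre of its underside
- dish: closed petri dish, 58 mm across, 12 mm high, in the steel tray; origin: centre of its underside
- forceps: dark steel forceps, 125 mm long, 8 mm high, lying in the steel tray; origin: middle of the underside
- beaker: glass beaker, 68 mm across, 90 mm high, on the bench left of the unit; origin: centre of its underside
- wash_bottle: white bottle with a red cap, 60 mm across, 170 mm high, on the bench left of the unit; origin: centre of its underside
- spare_flask: conical flask in a yellow net with a black stopper, 86 mm across, 152 mm high, on the bench right of the unit; origin: centre of its underside
- bung: black rubber bung, 40 mm across, 30 mm high, on the bench right of the unit; origin: centre of its underside
- gasket: flat orange gasket ring, 64 mm across, 6 mm high, in the steel tray; origin: centre of its underside

How it is judged:
By the outcome, as a careful person would: the job done as asked, in the order asked, and still so for the second after the job is handed in, with the robot touching nothing.
It also fails if it takes over 48 s, if anything falls off the work surface, if the arm or the gripper's body presses on something with over 40 N, if the wrist force passes 120 N, or if a joint passes its speed limit or range.

### The arm

A 7-joint arm with a two-finger parallel gripper is mounted at the origin on the work surface. World frame = base frame: x ahead of the robot, y to its left, z up, the work surface at z = 0. Lengths are in m, angles in rad, forces in N, time in s.
With the tool pointing down it reaches from about 0.4 to 0.875 m from the base axis. Payload 6.5 kg.
Tool frame: the origin (TCP) lies between the finger pads, 19 mm behind the fingertips; this is the grasp point; x points along the fingers, y is the direction in which the jaws open and shut, and the axes are right-handed (so a half turn about x gives the same grasp; the last joint's range is limited). The gripper opens to 85 mm and grips with 20 to 120 N. Pads are 22 mm wide; open, the fingers measure 114 mm over their backs; the gripper's body (76 mm by 85 mm) begins 54 mm behind the grasp point. The pads swing forward as they close: fully open they stand 13 mm farther back than shut.
Start: joints at [-1.331, 0.536, -0.004, 1.538, 0.003, 1.067, -0.071], TCP at [0.196, 0.62, 0.25] pointing down, gripper open.
Joint ranges: [-2.7, 2.7], [-0.37, 2.16], [-1.27, 1.26], [0.24, 2.4], [-1.31, 4.45], [0.19, 1.91], [-2.76, 2.76]. Speed limits (rad/s): [2.39, 2.39, 3.14, 3.14, 3.14, 3.14, 3.14].

### API

Orientations are given as a unit quaternion [w, x, y, z].
In Python, from rig import robot, optics gives the robot as it stands. The module is installed in compiled form; this text tells all that it offers.
- The arm moves only by the tool move_arm, never from a script. Its argument "moves" is a list of rows, each a list of 2 entries, a list of its own where there are three numbers: the shift along the tool's x, y, z each as a share of 0.1 m, from -1 to 1, then the turn about the tool's x as a share of pi rad, from -1 to 1. A call has 1 to 5 rows; each row is the pose to reach, as a shift and turn from the pose measured when the call began, along the tool's axes at that moment, turning the shorter way round; what a row does not reach only later rows make up. A row lasts 1/8 s, in which the tool goes at most 62.5 mm and 10.7 degrees, less where a joint would pass 70% of its speed; a pose out of reach is approached as far as the arm can. A call with a number of a shift or a turn outside -1 to 1 is refused whole. A call with a gripper value outside its range is refused whole. "grip" is the closure, from 0 (fully open) to 1 (shut), set as the call begins (left out, the last holds). The fingers move at their own pace and stop on an object; "newtons" is the grip in N (left out, the last holds). Time passes only in rows, so rows that repeat a pose let the fingers close. It gives the time, the measured TCP pose, the force and the opening at its end, in the units of the state.
- robot.get_obs(): the state, without advancing time (a new reading comes with each control period).
- optics.read_camera(name): name is "side" or "top"; returns the picture (400x640x3 uint8, red, green, blue); there is no depth.
- optics.camera_info(name): a dict with "fovy" (degrees; the focal length in pixels is half the picture's height over the tangent of half this angle, whatever the lens; pixels are square), "cx", "cy" (the principal point, pixels), "k1" (the pictures are not rectified: a ray, as slopes to the right and down, at radius r is drawn at 1 + k1 r^2 times it, then the intrinsics apply), "view" (4x4, takes a point from world to camera coordinates). Camera axes: x right, y down, z forward; pixel columns grow to the right and rows downward; lengths in m; the calibration is good to about 2 mm. A picture is of the moment at which its call begins. camera_info takes no time and is no camera call.
- robot.hand_in(): hands the job in, once; it reports no verdict.
The state is a dict: "t": time; "q": joint angles; "dq": joint speeds; "joint_torque": joint torques, N m; "position": TCP position; "orientation": TCP orientation; "wrist_force": force on the tool from outside, world axes, zero at the start; "ft_torque": the same for the moment, N m; "opening": finger opening in m.
Only numpy, scipy, OpenCV 4.12 (cv2) and the standard library are available. Lean on these libraries where they do the work, as an engineer would, in place of code of your own. Each camera call takes 0.05 s, during which the arm holds its last target. There are 200 camera calls.

## Working session

There is one attempt and no reset: what is moved stays moved. The work goes in short steps, Python scripts to look and compute and a tool call to move; the robot and the scene stay as the last step left them, time stands still between calls to the robot, and variables do not carry over. Pictures are saved under pics/ and viewed, about 8 in all and at most 12, crops included, and the job is handed in when it is done.

Besides the shell and the picture viewer there is one more tool, called by a JSON object that holds its "name" and its "arguments". move_arm: Moves the arm, as the interface text tells. Its arguments: {"type":"object","properties":{"moves":{"type":"array"},"grip":{"type":"number"},"newtons":{"type":"number"}},"required":["moves"]}

```bash
mkdir -p pics; cat > h.py <<'E'
import numpy as np, cv2
from rig import robot, optics
def cam(n):
    i=optics.camera_info(n); f=200/np.tan(np.radians(i["fovy"])/2)
    return i,f,np.array(i["view"])
def proj(n,P):
    i,f,V=cam(n); p=V[:3,:3]@np.asarray(P,float)+V[:3,3]; s=p[:2]/p[2]
    s=s*(1+i["k1"]*(s@s)); return np.array([i["cx"],i["cy"]])+f*s
def ray(n,uv):
    i,f,V=cam(n); d=(np.asarray(uv,float)-[i["cx"],i["cy"]])/f; s=d.copy()
    for _ in range(30): s=d/(1+i["k1"]*(s@s))
    R=V[:3,:3]; return -R.T@V[:3,3], R.T@np.array([s[0],s[1],1])
def onz(n,uv,z):
    o,d=ray(n,uv); return o+d*(z-o[2])/d[2]
def tri(u1,u2):
    o1,d1=ray("side",u1);o2,d2=ray("top",u2)
    A=np.stack([d1,-d2],1);t=np.linalg.lstsq(A,o2-o1,rcond=None)[0]
    a,b=o1+t[0]*d1,o2+t[1]*d2; return (a+b)/2,np.linalg.norm(a-b)
def snap(n,f):
    im=optics.read_camera(n); cv2.imwrite("pics/"+f+".png",im[:,:,::-1]); return im
E
python3 - <<'E'
from h import *
for n in("side","top"):
    snap(n,n+"0"); i,f,V=cam(n); print(n,f,i["cx"],i["cy"],i["k1"],-V[:3,:3].T@V[:3,3],V[2,:3])
o=robot.get_obs();print({k:np.round(v,3) for k,v in o.items()})
E
```

```text
side 369.9221963702944 321.71409278080114 203.51148667295385 -0.0003580373736225287 [ 0.00630777 -0.75746792  0.98107827] [ 0.44546999  0.60774404 -0.65742199]
top 373.40301518409757 318.46197175474305 202.20691677719478 0.02502750533590314 [ 0.34264867 -0.01431666  1.36775456] [ 0.17501437  0.01961721 -0.98437043]
{'t': np.float64(0.1), 'q': array([-1.331,  0.537, -0.004,  1.539,  0.003,  1.067, -0.071]), 'dq': array([ 0.001, -0.002, -0.   , -0.004, -0.002,  0.002,  0.   ]), 'joint_torque': array([ 2.0000e-03, -5.8457e+01,  1.0520e+00, -2.5978e+01,  1.3000e-02,
        5.0000e-03,  0.0000e+00]), 'position': array([0.196, 0.619, 0.249]), 'orientation': array([ 0.699,  0.107,  0.699, -0.108]), 'wrist_force': array([ 1.251,  0.269, -0.184]), 'ft_torque': array([-0.057,  0.068, -0.017]), 'opening': np.float64(0.086)}
```

View pics/side0.png

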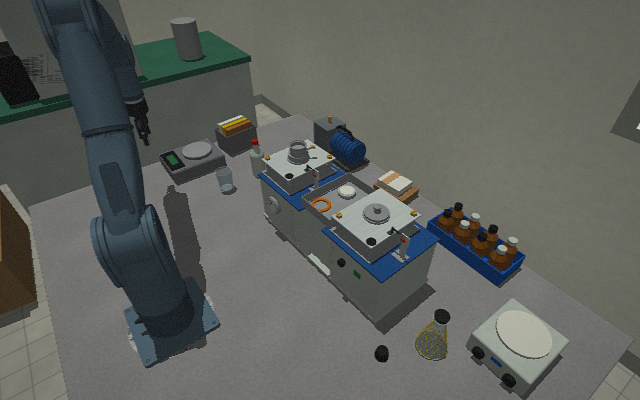

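View pics/top0.png

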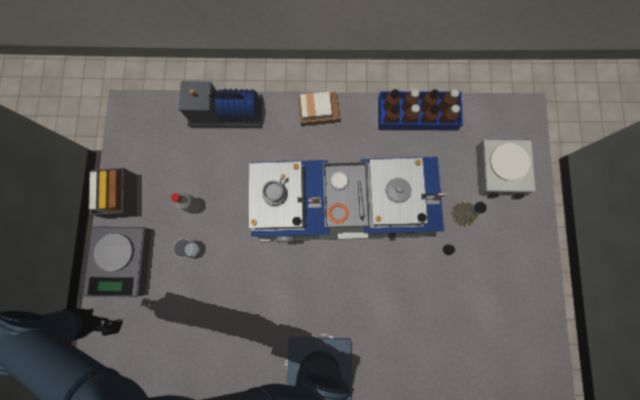

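The funnel is on the left (+y) station, with its pad at about top (296,221) and side (290,177). The pointer and red clip are near top (312,200) and side (312,168). I'll zoom in on both.

```bash
python3 - <<'E'
from h import *
a=np.mean([optics.read_camera("side").astype(float) for _ in range(6)],0).astype(np.uint8)
b=np.mean([optics.read_camera("top").astype(float) for _ in range(6)],0).astype(np.uint8)
np.save("a0.npy",a);np.save("b0.npy",b)
ca=cv2.resize(a[135:195,255:345],None,fx=8,fy=8,interpolation=cv2.INTER_CUBIC)[:, :, ::-1]
cb=cv2.resize(b[150:240,240:335],None,fx=6,fy=6,interpolation=cv2.INTER_CUBIC)[:, :, ::-1]
cv2.imwrite("pics/ca.png",ca);cv2.imwrite("pics/cb.png",cb)
for n,im,(r0,r1,c0,c1) in(("side",a,(165,185,280,300)),("top",b,(212,230,286,306))):
    m=(im.max(2)<60).astype(np.uint8); k=np.zeros_like(m);k[r0:r1,c0:c1]=m[r0:r1,c0:c1]
    N,L,S,C=cv2.connectedComponentsWithStats(k); print(n,S[1:],C[1:])
for n,im in(("side",a),("top",b)):
    i=im.astype(int); m=((i[...,0]>90)&(i[...,0]>1.8*i[...,1])&(i[...,0]>1.8*i[...,2])).astype(np.uint8)
    N,L,S,C=cv2.connectedComponentsWithStats(m)
    for s,c in zip(S[1:],C[1:]): print(n,s,c)
E
```

```text
side [[286 173   7   6  33]
 [290 181   1   1   1]] [[289.06060606 175.72727273]
 [290.         181.        ]]
top [[305 212   1   3   3]
 [293 218   8   6  37]
 [305 225   1   1   1]] [[305.         213.        ]
 [296.40540541 220.64864865]
 [305.         225.        ]]
side [251 139   7   4  20] [254.25 140.1 ]
side [313 174   3   2   4] [314.  174.5]
side [312 198  19  14  83] [322.24096386 203.73493976]
side [400 238   6   3   7] [402.57142857 239.14285714]
top [171 193   9   8  54] [174.87037037 196.81481481]
top [438 196   4   1   4] [439.5 196. ]
top [314 200   3   1   3] [315. 200.]
top [329 205   7   9  12] [331.08333333 208.66666667]
top [337 204   2   1   2] [337.5 204. ]
top [340 205   7  16  21] [344.23809524 212.71428571]
top [330 215   1   2   2] [330.  215.5]
top [331 218   2   2   2] [331.5 218.5]
top [334 220   1   1   1] [334. 220.]
top [340 221   1   1   1] [340. 221.]
```

View pics/ca.png

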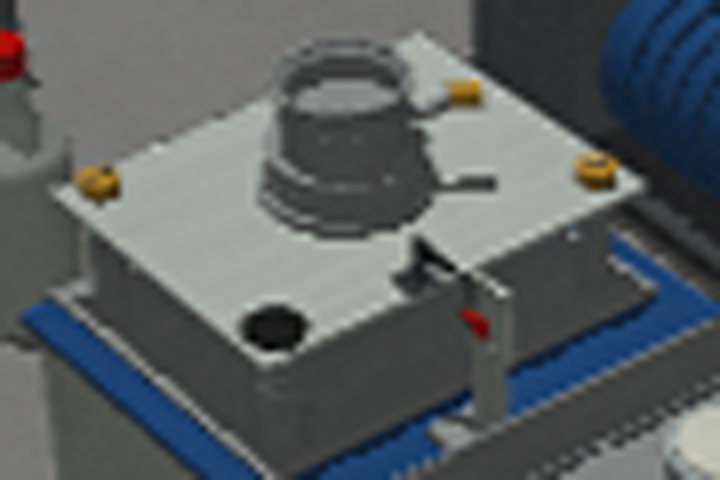

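View pics/cb.png

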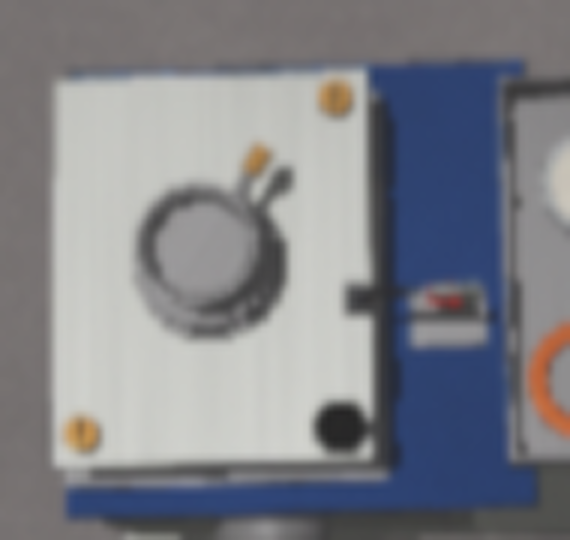

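```bash
cat > pose.py <<'E'
from h import *
from scipy.optimize import least_squares
def z(p,s,o): return (np.array(p)+.5)/s-.5+o
A=lambda *p:z(p,8,np.array([255,135])); B=lambda *p:z(p,6,np.array([240,150]))
Q={"side":[((-100,80,58),A(55,192)),((100,80,58),A(418,35)),((100,-80,58),A(645,185)),((-100,-80,58),A(265,365)),((-84,-64,61),A(275,328))],
"top":[((100,80,58),B(55,80)),((100,-80,58),B(368,70)),((-100,-80,58),B(378,460)),((-100,80,58),B(55,468)),((-84,-64,61),B(341,426))]}
def W(p,P):
    c,s=np.cos(p[2]),np.sin(p[2]); x,y,zz=np.array(P)/1000
    return np.array([p[0]+c*x-s*y,p[1]+s*x+c*y,.21+zz])
def res(p):
    r=[proj(n,W(p,P))+p[3+2*k:5+2*k]-u for k,n in enumerate(Q) for P,u in Q[n]]
    return np.r_[np.ravel(r),np.array(p[3:])*.5]
S=least_squares(res,[.45,.15,0,0,0,0,0]); p=S.x
off={"side":p[3:5],"top":p[5:7]}
E
python3 - <<'E'
from pose import *
print(np.round(p,4));print(np.round(S.fun[:20].reshape(-1,2),2))
print("pad",W(p,(-84,-64,61)),"seat",W(p,(0,0,58)))
for n in Q:
  print(n,"tip",proj(n,W(p,(-20,-106,77.5)))+off[n])
  for d in(4,8,12,16): print(d,proj(n,W(p,(-20,-109.5,77.5-d)))+off[n])
a=np.load("a0.npy");b=np.load("b0.npy")
print(a[164:182,307:322].astype(int)@[1,1000,1000000]*0 if 0 else "")
for ch in(0,1,2): print(a[165:182,308:322,ch])
E
```

```text
[ 0.5642  0.1394  0.0473  0.3109 -0.1686  0.2923  0.8106]
[[-0.84 -0.07]
 [ 0.31 -0.18]
 [ 0.48 -0.  ]
 [ 0.04  0.36]
 [-0.07 -0.06]
 [-0.1  -0.21]
 [ 0.03 -0.29]
 [-0.16 -0.16]
 [-0.27  0.26]
 [ 0.43  0.19]]
pad [0.48332011 0.0715142  0.271     ] seat [0.56420031 0.13941407 0.268     ]
side tip [312.59758054 169.72064152]
4 [313.30467132 171.23936445]
8 [313.33151487 172.25474437]
12 [313.35823921 173.26561375]
16 [313.38484514 174.27200257]
top tip [310.23054005 198.04645997]
4 [311.46622472 198.26245913]
8 [311.51487142 198.51560665]
12 [311.56317346 198.76696142]
16 [311.61113449 199.01654241]

[[ 85 161 170 167 165 166 163 163 166 168 179 173 118  85]
 [ 18  88 164 170 164 163 165 167 177 165 109  81  68  61]
 [ 14  17  51 156 171 167 175 154 103  80  64  59  62  63]
 [ 98  97  40  16 160 173 119  73  59  60  60  62  63  62]
 [ 38 102 136 116  61  50 137 118  70  60  63  62  62  63]
 [ 51  54  78  74  60  41  56  94 156  93  56  61  63  63]
 [ 79  74  60  60  63  45  58  73  77 189 126  69  65  64]
 [ 63  59  62  62  64  43  56  75  75  76  81  67  63  65]
 [ 63  62  64  60  61 
[... 1817 characters left out ...]
7  78  76  60  41  56  92 158  95  58  63  64  65]
 [ 80  75  62  61  65  47  57  70  75 188 126  70  66  66]
 [ 65  61  62  65  68  47  58  73  75  74  81  67  65  66]
 [ 64  63  63  65  55  46  61  78  78  75  78  66  65  65]
 [ 65  64  66  66  46  10  23  58  76  76  88  70  63  66]
 [ 65  64  64  65  68  37  10   6  72  76  86  71  64  66]
 [ 66  64  64  65  64  65  30   1  72  77  86  71  65  67]
 [ 66  64  65  66  66  71  64  47  72  77  86  70  64  66]
 [ 66  66  64  65  63  66  76  78  97  82  84  69  64  67]
 [ 66  66  65  64  66  62  74  77  74  76  85  73  64  59]
 [ 63  63  66  63  66  64  75  75  76  78  73  60  52  55]
 [ 64  61  64  64  66  63  75  76  75  79  64  52 112 121]]
```

```bash
cat > go.py <<'E'
from h import *
from scipy.spatial.transform import Rotation as R
def shares(target):
    o=robot.get_obs(); q=o["orientation"]; M=R.from_quat(np.r_[q[1:],q[0]]).as_matrix()
    d=M.T@(np.array(target)-o["position"])/.1
    print("pos",np.round(o["position"],4),"M",np.round(M,3).tolist(),"t",o["t"],"F",np.round(o["wrist_force"],1)); print("shares",np.round(d,3))
E
python3 -c "
from go import *
shares([.196,.619,.38]);shares([.4833,.0715,.36]);shares([.4833,.0715,.38])"
```

```text
pos [0.1957 0.6198 0.25  ] M [[-0.0, 0.301, 0.954], [0.0, 0.954, -0.301], [-1.0, 0.0, -0.0]] t 0.7 F [-0.1  0.6 -0.8]
shares [-1.3   -0.007  0.006]
pos [0.1957 0.6198 0.25  ] M [[-0.0, 0.301, 0.954], [0.0, 0.954, -0.301], [-1.0, 0.0, -0.0]] t 0.7 F [-0.1  0.6 -0.8]
shares [-1.1   -4.363  4.394]
pos [0.1957 0.6198 0.25  ] M [[-0.0, 0.301, 0.954], [0.0, 0.954, -0.301], [-1.0, 0.0, -0.0]] t 0.7 F [-0.1  0.6 -0.8]
shares [-1.3   -4.363  4.394]
```

{"name": "move_arm", "arguments": {"moves": [[[-0.6,0,0],0],[[-1,0,0],0],[[-1,0,0],0]], "grip": 1, "newtons": 20}}

```text
t: 1.08
position: [0.1962, 0.6216, 0.3542]
orientation: [0.699, 0.11, 0.699, -0.105]
wrist_force: [-0.3, 0.3, -0.1]
opening: 0.0324
```

{"name": "move_arm", "arguments": {"moves": [[[-0.15,-0.3,0.3],0],[[-0.3,-0.7,0.7],0],[[-0.3,-1,1],0]]}}

```text
t: 1.45
position: [0.2628, 0.494, 0.3836]
orientation: [0.699, 0.111, 0.698, -0.105]
wrist_force: [0.4, -0.9, -0.6]
opening: -0.0001
```

{"name": "move_arm", "arguments": {"moves": [[[0,-0.4,0.4],0],[[0,-0.8,0.8],0],[[0,-1,1],0]]}}

```text
t: 1.82
position: [0.3293, 0.3649, 0.3819]
orientation: [0.699, 0.112, 0.698, -0.107]
wrist_force: [-0.3, -0.3, 0.3]
opening: -0.0001
```

{"name": "move_arm", "arguments": {"moves": [[[0,-0.4,0.4],0],[[0,-0.8,0.8],0],[[0,-1,1],0]]}}

```text
t: 2.2
position: [0.3947, 0.2357, 0.3805]
orientation: [0.699, 0.113, 0.698, -0.109]
wrist_force: [0.1, 1.3, -0.2]
opening: 0.0002
```

```bash
python3 -c "
from go import *
shares([.4833,.0715,.36])"
```

```text
pos [0.3947 0.2357 0.3805] M [[0.002, 0.31, 0.951], [0.004, 0.951, -0.31], [-1.0, 0.005, 0.0]] t 2.2 F [ 0.1  1.3 -0.2]
shares [ 0.199 -1.287  1.351]
```

{"name": "move_arm", "arguments": {"moves": [[[0,-0.4,0.4],0],[[0,-0.8,0.8],0],[[0,-1,1],0]]}}

```text
t: 2.58
position: [0.4592, 0.1062, 0.3792]
orientation: [0.698, 0.114, 0.698, -0.111]
wrist_force: [0.7, 0.8, 0.5]
opening: -0.0002
```

{"name": "move_arm", "arguments": {"moves": [[[0.1,-0.2,0.25],0],[[0.2,-0.29,0.35],0],[[0.2,-0.29,0.35],0],[[0.2,-0.29,0.35],0]]}}

```text
t: 3.08
position: [0.4828, 0.0692, 0.359]
orientation: [0.698, 0.113, 0.698, -0.11]
wrist_force: [-0.8, -0.2, -0.2]
opening: -0.0004
```

```bash
python3 -c "
from go import *
shares([.4833,.0715,.30])
a=snap('side','s1');b=snap('top','t1')
c=np.hstack([cv2.resize(a[110:210,245:345],(400,400),interpolation=2),cv2.resize(b[150:250,240:340],(400,400),interpolation=2)])
cv2.imwrite('pics/c1.png',c[:,:,::-1])
print(proj('top',[.4833,.0715,.271]),proj('side',[.4833,.0715,.271]))"
```

```text
pos [0.4828 0.0692 0.359 ] M [[0.0, 0.312, 0.95], [0.004, 0.95, -0.312], [-1.0, 0.004, -0.001]] t 3.075 F [-0.8 -0.2 -0.2]
shares [ 0.59   0.021 -0.002]
[296.55554517 219.97244804] [288.55113554 175.67081203]
```

View pics/c1.png

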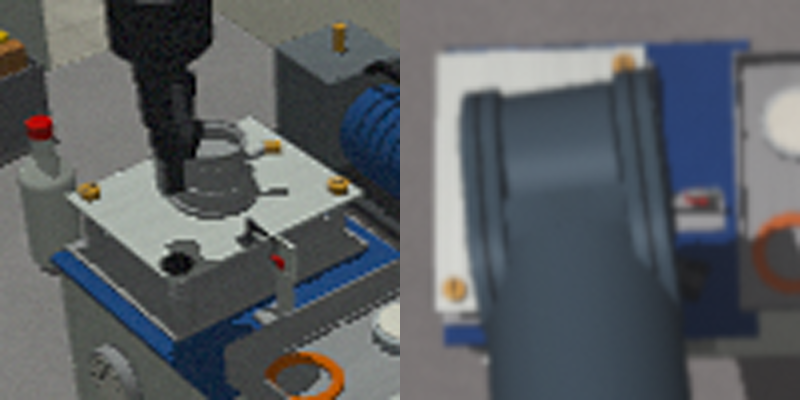

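The side view shows the fingertips above the pad, with the pointer and clip unobstructed. The arm covers the pad in the top view. Next I descend to just above contact.

{"name": "move_arm", "arguments": {"moves": [[[0.3,0.02,0],0],[[0.58,0.02,0],0],[[0.58,0.02,0],0],[[0.58,0.02,0],0]]}}

```text
t: 3.68
position: [0.4843, 0.0717, 0.3026]
orientation: [0.699, 0.113, 0.698, -0.11]
wrist_force: [0.6, -0.9, 0.2]
opening: -0.0
```

{"name": "move_arm", "arguments": {"moves": [[[0.04,0,0],0],[[0.08,0,0],0],[[0.12,0,0],0],[[0.12,0,0],0]]}}

```text
t: 4.18
position: [0.4841, 0.0717, 0.2902]
orientation: [0.699, 0.113, 0.698, -0.11]
wrist_force: [-0.3, -0.6, -0.1]
opening: 0.0001
```

```bash
python3 -c "
from go import *
shares([.4833,.0715,.274])
a=snap('side','s2')
c=cv2.resize(a[140:200,265:335],None,fx=8,fy=8,interpolation=2)
cv2.imwrite('pics/c2.png',c[:,:,::-1])"
```

```text
pos [0.4841 0.0717 0.2902] M [[0.002, 0.311, 0.95], [0.004, 0.95, -0.311], [-1.0, 0.004, 0.0]] t 4.175 F [-0.3 -0.6 -0.1]
shares [ 0.162 -0.005 -0.007]
```

View pics/c2.png

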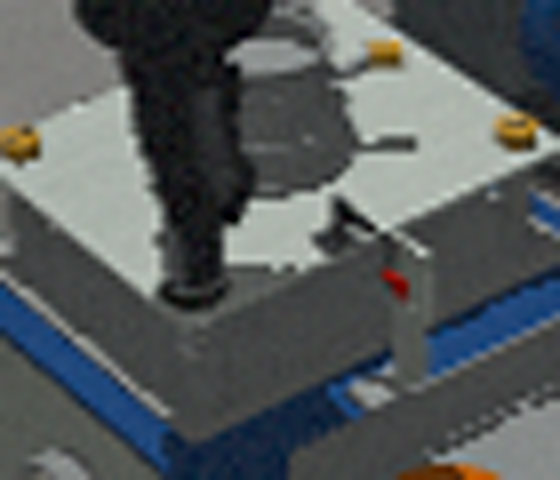

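{"name": "move_arm", "arguments": {"moves": [[[0.04,0,0],0],[[0.08,0,0],0],[[0.08,0,0],0],[[0.08,0,0],0]]}}

```text
t: 4.72
position: [0.4845, 0.0716, 0.2831]
orientation: [0.699, 0.113, 0.698, -0.11]
wrist_force: [-3.0, -2.2, 6.9]
opening: -0.0001
```

```bash
cat > look.py <<'E'
from pose import *
import sys
o=robot.get_obs(); im=np.mean([optics.read_camera("side").astype(float) for _ in range(4)],0)
print(np.round(o["position"],4),np.round(o["wrist_force"],2),o["t"])
np.save(sys.argv[1],im); print("G"); print(im[165:180,303:320,1].astype(int)); print("R-G"); print((im[...,0]-im[...,1])[171:179,309:318].astype(int))
cv2.imwrite("pics/"+sys.argv[1]+".png",cv2.resize(im[155:190,290:335].astype(np.uint8),None,fx=12,fy=12,interpolation=2)[:,:,::-1])
E
python3 look.py p1
```

```text
[0.4845 0.0716 0.2831] [-3.03 -2.24  6.92] 4.725
G
[[173 190 190 194 165 182 187 182 180 183 185 182 183 181 181 182 187]
 [187 187 189 134  62 103 176 183 184 182 183 178 181 182 187 192 158]
 [184 183 190 107  31  66 182 192 184 180 181 184 186 193 160 103  75]
 [182 183 191 110  36  23  58 129 181 187 198 191 161 103  73  66  63]
 [182 189 169  99  40  63  32  17 135 194 113 148 129  74  58  65  67]
 [188 141  79  44  32  47  74  69  27  87  59  60 105 171 101  61  69]
 [187  93  57  50  35  38  58  98  70  47  42  61  80  84 209 137  73]
 [182 154  79  44  60  96  95  71  68  69  50  64  83  84  84  88  73]
 [185 203 194 125  95  74  68  68  71  57  49  68  86  88  83  86  71]
 [190 130  95  77  69  66  67  68  68  48  16  29  66  84  83  97  74]
 [ 91  75  67  64  67  65  71  68  69  71  42   6  10  80  87  97  76]
 [ 64  66  66  68  66  69  68  69  69  71  69  33   7  78  87  97  75]
 [ 66  67  65  69  68  70  69  70  70  71  77  70  53  81  87  99  77]
 [ 67  66  68  70  69  69  68  67  69  69  71  82  85 108  92  94  76]
 [ 72  70  69  70  70  68  69  68  67  69  67  79  84  82  86  96  79]]
R-G
[[ -1  -4  -3  -2  -1  -3  -2  -4  -7]
 [ -4  -1  -1  -4  -4  -5  -4  -5  -4]
 [ -2  -3  -4   5  33   0  -9  -7  -3]
 [  0  -1  -3  24 127 121  34  -4  -3]
 [ -3  -1  -2  -7  11  94 110   9  -5]
 [ -1  -3  -2  -5  -8  59  86   2  -5]
 [ -2  -4  -4  -4  -5   6  34   1  -5]
 [ -1  -1  -2  -2  -2  -3  -6  -6  -4]]
```

{"name": "move_arm", "arguments": {"moves": [[[0.03,0,0],0],[[0.06,0,0],0],[[0.06,0,0],0],[[0.06,0,0],0]]}}

```text
t: 5.42
position: [0.4847, 0.0717, 0.2781]
orientation: [0.699, 0.114, 0.698, -0.11]
wrist_force: [-4.0, 0.1, 10.3]
opening: 0.0001
```

```bash
python3 look.py p2
```

```text
[0.4847 0.0717 0.2781] [-4.03  0.07 10.29] 5.425
G
[[ 85  83  81 176 191 187 185 184 180 183 184 186 185 182 182 182 186]
 [174 194 194 194 191 191 185 182 185 186 185 180 181 182 185 187 193]
 [191 187 189 134  72 105 175 188 185 183 180 181 183 185 194 163 104]
 [186 183 190 107  31  97 183 190 183 183 196 187 197 180 114  75  62]
 [183 186 192 111  31  27  55 174 189 189 111 147 141  85  57  61  67]
 [185 193 146  71  30  18  25  61 180 195 101  58 103 168 102  61  69]
 [163 130  82  47  35  51  33  21  27  85  59  62  81  84 207 136  73]
 [185  98  57  52  36  30  61  71  39  44  46  64  82  84  83  87  72]
 [182 190  99  43  61  96  86  70  68  47  47  66  86  87  86  85  72]
 [185 198 194 132  85  66  67  68  71  50  13  33  64  88  85  97  74]
 [189 129  93  69  65  67  68  68  69  73  40  11   8  80  85  96  74]
 [ 89  73  64  67  66  68  68  69  70  72  73  29   7  78  86  96  76]
 [ 65  63  68  66  70  67  69  70  71  69  76  71  50  82  84  99  75]
 [ 66  66  68  70  71  68  68  69  67  67  71  82  84 109  90  95  74]
 [ 68  70  70  69  70  69  68  69  68  67  65  81  84  83  87  98  78]]
R-G
[[  0   2   0  -3  -3  -2  -4  -3  -7]
 [ -2  -3  -2  -3  -4  -3  -4  -4  -2]
 [ -5  -3  -3   6  33   1  -9  -6  -6]
 [  0  -1  -4  23 130 118  35  -5  -4]
 [ -1  -2  -2  -8  11  91 111  11  -4]
 [ -2  -1  -3  -5  -9  63  86   4  -6]
 [ -3   0  -3  -2  -5   9  35   0  -4]
 [ -2  -3  -2  -2  -3  -4  -4  -7  -3]]
```

View pics/p2.png

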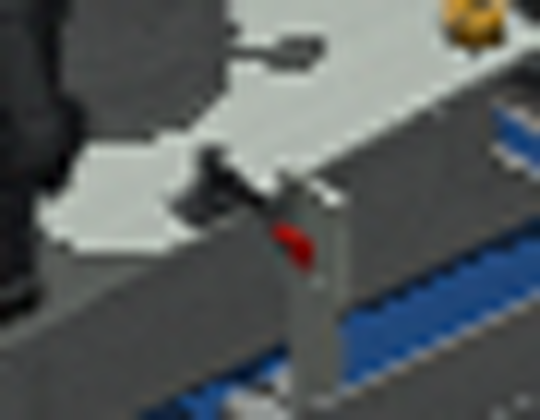

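Pointer sink is about 10.8 mm, from both TCP height and force. The needle's line still meets the scale about 1 px (about 4 mm) above the clip nose at side (313,174). I'll press further in a small step.

{"name": "move_arm", "arguments": {"moves": [[[0.02,0,0],0],[[0.045,0,0],0],[[0.045,0,0],0],[[0.045,0,0],0]]}}

```text
t: 6.12
position: [0.4848, 0.0719, 0.2748]
orientation: [0.699, 0.114, 0.697, -0.109]
wrist_force: [-4.2, -0.1, 12.8]
opening: -0.0003
```

```bash
python3 look.py p3; python3 - <<'E'
import numpy as np
# needle centre per column from darkness (background ~68), rest row line at col 313.3
for n in("a0.npy","p1.npy","p2.npy","p3.npy"):
    im=np.load(n); im=im.astype(float)[...,1]
    for c in(309,310,311,312): print(n,c,im[166:177,c].astype(int))
E
```

```text
[0.4848 0.0719 0.2748] [-4.18 -0.13 12.78] 6.125
G
[[ 87  87  85  83 179 192 187 184 185 183 185 188 187 185 181 183 185]
 [ 82  81 178 194 191 188 187 185 185 187 188 183 183 184 185 186 191]
 [197 192 193 193 165 187 189 187 188 184 182 182 185 185 188 193 138]
 [189 188 190 136  62 104 182 190 185 183 194 189 190 196 155 102  75]
 [186 185 192 104  35  57 182 189 188 190 112 145 164 106  70  62  64]
 [187 190 200 117  30  23  60 134 187 198 110  62 101 169  99  60  64]
 [191 142 130  74  30  34  26  25 137 139  72  61  82  84 206 139  75]
 [158  81  57  53  31  36  77  40  21  68  51  60  81  84  84  88  73]
 [188  98  49  64  37  59  91  82  58  44  47  66  85  86  85  86  71]
 [188 194 107  60  92  81  67  67  68  50  20  32  66  82  86  97  76]
 [190 196 152 104  74  64  67  70  71  73  40  11  11  81  87  97  75]
 [162 103  74  67  64  67  69  70  68  70  72  33   5  79  86  97  76]
 [ 73  65  64  66  68  68  72  68  68  70  78  71  53  83  84  97  75]
 [ 65  66  66  71  67  70  69  68  68  69  70  83  83 109  91  94  75]
 [ 68  69  67  70  69  69  68  69  68  66  66  81  85  
[... 545 characters left out ...]
 55  46  69  66]
p1.npy 309 [176 182  58  32  74  58  95  68  67  71  68]
p1.npy 310 [183 192 129  17  69  98  71  68  68  68  69]
p1.npy 311 [184 184 181 135  27  70  68  71  68  69  69]
p1.npy 312 [182 180 187 194  87  47  69  57  48  71  71]
p2.npy 309 [185 175 183  55  25  33  61  86  67  68  68]
p2.npy 310 [182 188 190 174  61  21  71  70  68  68  69]
p2.npy 311 [185 185 183 189 180  27  39  68  71  69  70]
p2.npy 312 [186 183 183 189 195  85  44  47  50  73  72]
p3.npy 309 [187 189 182 182  60  26  77  91  67  67  69]
p3.npy 310 [185 187 190 189 134  25  40  82  67  70  70]
p3.npy 311 [185 188 185 188 187 137  21  58  68  71  68]
p3.npy 312 [187 184 183 190 198 139  68  44  50  73  70]
```

View pics/p3.png

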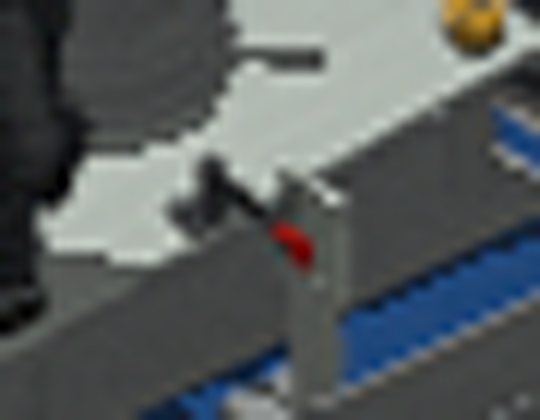

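```bash
python3 - <<'E'
from pose import *
from scipy.spatial.transform import Rotation as R
ax=np.array([200,-160,0])/np.hypot(200,160)
def tilt(P,th,h=55):
    c=np.array([0,0,h]); r=R.from_rotvec(ax*th).apply(np.array(P)-c)+c
    return r
if tilt((-84,-64,61),.1)[2]>61: ax=-ax
for th in(0,.065,.07,.12,.125,.145,.155,.165):
    t=tilt((-20,-106,77.5),th); b=tilt((-20,-90,77.5),th)
    pt=proj("side",W(p,t))+off["side"];pb=proj("side",W(p,b))+off["side"]
    row=lambda c: pt[1]+(c-pt[0])*(pb[1]-pt[1])/(pb[0]-pt[0])
    print(th,"sink",round(77.5-t[2],2),t.round(1),"tip",pt.round(2),"rows@309,310,311,312",[round(row(c),2) for c in(309,310,311,312)])
for d in(13,14,15,16): print(d,proj("side",W(p,(-20,-109.5,77.5-d)))+off["side"])
# needle top/dark minimum along cols, parabola in upsampled image
for n in("a0","p1","p2","p3"):
    g=np.load(n+".npy").astype(float)[...,1]
    out=[]
    for c in(309,310,311):
        col=g[164:177,c]; k=col.argmin(); a,b_,d=col[k-1:k+2]
        w=np.clip(70-col[k-1:k+2],0,None); out.append(round(164+k+(w@[-1,0,1])/w.sum(),2))
    print(n,out)
E
```

```text
0 sink 0.0 [ -20.  -106.    77.5] tip [312.6  169.72] rows@309,310,311,312 [np.float64(167.08), np.float64(167.82), np.float64(168.55), np.float64(169.28)]
0.065 sink 6.24 [ -20.8 -107.    71.3] tip [312.64 171.54] rows@309,310,311,312 [np.float64(168.63), np.float64(169.43), np.float64(170.23), np.float64(171.03)]
0.07 sink 6.72 [ -20.8 -107.    70.8] tip [312.64 171.68] rows@309,310,311,312 [np.float64(168.74), np.float64(169.55), np.float64(170.35), np.float64(171.16)]
0.12 sink 11.57 [ -21.3 -107.6   65.9] tip [312.67 173.03] rows@309,310,311,312 [np.float64(169.89), np.float64(170.74), np.float64(171.6), np.float64(172.45)]
0.125 sink 12.05 [ -21.3 -107.6   65.4] tip [312.68 173.16] rows@309,310,311,312 [np.float64(170.0), np.float64(170.86), np.float64(171.72), np.float64(172.58)]
0.145 sink 14.0 [ -21.4 -107.8   63.5] tip [312.69 173.69] rows@309,310,311,312 [np.float64(170.44), np.float64(171.32), np.float64(172.2), np.float64(173.08)]
0.155 sink 14.98 [ -21.5 -107.8   62.5] tip [312.7  173.95] rows@309,310,311,312 [np.float64(170.66), np.float64(171.55), np.float64(172.44), np.float64(173.33)]
0.165 sink 15.95 [ -21.5 -107.9   61.5] tip [312.7  174.21] rows@309,310,311,312 [np.float64(170.88), np.float64(171.78), np.float64(172.68), np.float64(173.57)]
13 [313.36490176 173.51762985]
14 [313.37155693 173.76936637]
15 [313.37820472 174.02082379]
16 [313.38484514 174.27200257]
a0 [np.float64(167.0), np.float64(167.62), np.float64(168.0)]
p1 [np.float64(168.76), np.float64(169.0), np.float64(170.0)]
p2 [np.float64(170.23), np.float64(170.85), np.float64(171.42)]
p3 [np.float64(170.81), np.float64(171.4), np.float64(172.19)]
```

The model with tilt agrees with the needle images and the force. The tilt is about 0.155–0.16 rad, so the pointer has sunk about 15 mm and the clip sits about 15.5 mm down. I'll press about 0.4 mm more and hold, allowing for the roughly 1.2 mm of arm sag.

{"name": "move_arm", "arguments": {"moves": [[[0.016,0,0],0],[[0.016,0,0],0],[[0.016,0,0],0],[[0.016,0,0],0],[[0.016,0,0],0]]}}

```text
t: 6.95
position: [0.4849, 0.0719, 0.2744]
orientation: [0.699, 0.114, 0.697, -0.109]
wrist_force: [-5.8, -0.7, 12.7]
opening: 0.0001
```

```bash
python3 look.py p4 | head -1; python3 - <<'E'
import numpy as np
g=np.load("p4.npy")[...,1]
print(g[168:178,307:316].astype(int))
E
```

```text
[0.4849 0.0719 0.2744] [-5.79 -0.65 12.73] 6.95
[[ 70 106 181 189 185 184 196 188 189]
 [ 32  56 182 189 186 188 113 148 172]
 [ 33  26  59 178 194 198 111  60  99]
 [ 32  16  26  61 139 144  76  61  80]
 [ 31  48  75  42  24  66  51  63  82]
 [ 31  59  96  69  35  29  45  68  85]
 [ 92  90  68  67  72  49  20  33  65]
 [ 77  68  66  68  71  72  41  17  14]
 [ 66  68  68  68  69  71  68  31   9]
 [ 68  66  69  67  71  71  77  71  53]]
```

View pics/p4.png

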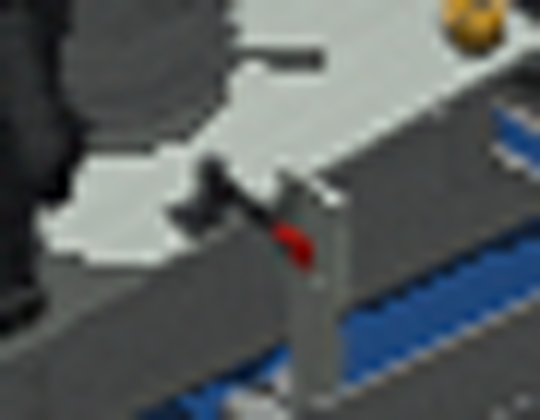

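The needle line meets the nose around row 174. The estimates still put it 0.5–1 mm high, so I'll nudge down another 0.6 mm and hold.

{"name": "move_arm", "arguments": {"moves": [[[0.019,0,0],0],[[0.019,0,0],0],[[0.019,0,0],0],[[0.019,0,0],0],[[0.019,0,0],0]]}}

```text
t: 7.78
position: [0.4849, 0.0719, 0.2736]
orientation: [0.699, 0.115, 0.697, -0.109]
wrist_force: [-5.4, -1.3, 13.0]
opening: 0.0002
```

```bash
python3 look.py p5 | head -1; python3 - <<'E'
import numpy as np
g=np.load("p5.npy")[...,1]
print(g[168:178,307:316].astype(int))
E
```

```text
[0.4849 0.0719 0.2736] [-5.43 -1.35 13.  ] 7.775
[[ 73 104 180 188 185 182 195 188 190]
 [ 27  98 183 190 187 189 113 145 172]
 [ 35  28  99 181 193 196 111  61 102]
 [ 32  23  25  60 190 166  80  61  82]
 [ 35  51  35  27  47  71  52  64  84]
 [ 34  62  96  70  29  36  50  67  85]
 [ 63  93  82  69  71  49  18  33  65]
 [ 80  69  68  70  71  70  42  11   7]
 [ 68  67  70  69  67  72  73  31   9]
 [ 70  70  68  69  69  69  78  73  53]]
```

The needle now fits a sink of about 15.7 mm and its line meets the nose. I'll hold there for well over a second.

{"name": "move_arm", "arguments": {"moves": [[[0.011,0,0],0],[[0.011,0,0],0],[[0.011,0,0],0],[[0.011,0,0],0],[[0.011,0,0],0]]}}

```text
t: 8.6
position: [0.4849, 0.0719, 0.2737]
orientation: [0.699, 0.115, 0.698, -0.109]
wrist_force: [-5.6, -1.0, 13.6]
opening: -0.0005
```

{"name": "move_arm", "arguments": {"moves": [[[0.011,0,0],0],[[0.011,0,0],0],[[0.011,0,0],0],[[0.011,0,0],0],[[0.011,0,0],0]]}}

```text
t: 9.22
position: [0.4849, 0.0719, 0.2738]
orientation: [0.699, 0.115, 0.698, -0.108]
wrist_force: [-6.2, -0.5, 12.3]
opening: -0.0001
```

{"name": "move_arm", "arguments": {"moves": [[[0.011,0,0],0],[[0.011,0,0],0],[[0.011,0,0],0],[[0.011,0,0],0],[[0.011,0,0],0]]}}

```text
t: 9.85
position: [0.4849, 0.0719, 0.2738]
orientation: [0.699, 0.116, 0.698, -0.108]
wrist_force: [-5.7, -0.6, 13.6]
opening: -0.0002
```

It held steady to within 0.2 mm for over 2 s. Now I lift straight up, gently at first.

{"name": "move_arm", "arguments": {"moves": [[[-0.06,0,0],0],[[-0.14,0,0],0],[[-0.25,0,0],0],[[-0.5,0,0],0],[[-0.9,0,0],0]]}}

```text
t: 10.48
position: [0.4839, 0.071, 0.3642]
orientation: [0.698, 0.115, 0.698, -0.108]
wrist_force: [0.4, 0.3, -0.3]
opening: 0.0002
```

{"name": "move_arm", "arguments": {"moves": [[[-0.3,0,-0.3],0],[[-0.5,0,-0.6],0],[[-0.5,0,-0.6],0],[[-0.5,0,-0.6],0]]}}

```text
t: 10.98
position: [0.4272, 0.089, 0.4142]
orientation: [0.698, 0.115, 0.698, -0.108]
wrist_force: [0.3, 0.4, -0.1]
opening: -0.0002
```

```bash
python3 look.py p6 | head -1; python3 - <<'E'
from h import *
a=np.load("a0.npy").astype(float);b=np.load("p6.npy")
print(b[165:173,307:314,1].astype(int));print(a[165:173,307:314,1].astype(int))
cv2.imwrite("pics/fin.png",cv2.resize(b[110:260,220:430].astype(np.uint8),None,fx=3.5,fy=3.5,interpolation=2)[:,:,::-1])
E
```

```text
[0.4272 0.089  0.4142] [ 0.26  0.4  -0.12] 10.975
[[ 31  92 173 181 181 179 178]
 [ 33  20  94 175 181 175 175]
 [ 39  15  19  52 168 182 180]
 [ 26 105 105  43  17 172 186]
 [ 27  45 111 143 126  63  52]
 [ 37  55  60  86  78  62  42]
 [ 62  86  77  66  64  66  46]
 [ 76  68  65  63  69  69  48]]
[[ 29  89 169 177 176 174 173]
 [ 28  18  92 172 178 172 170]
 [ 37  15  18  52 164 178 175]
 [ 26 103 102  41  15 168 181]
 [ 32  40 107 141 122  63  52]
 [ 36  54  57  82  77  63  41]
 [ 59  85  76  63  63  64  46]
 [ 77  65  61  62  66  68  48]]
```

View pics/fin.png

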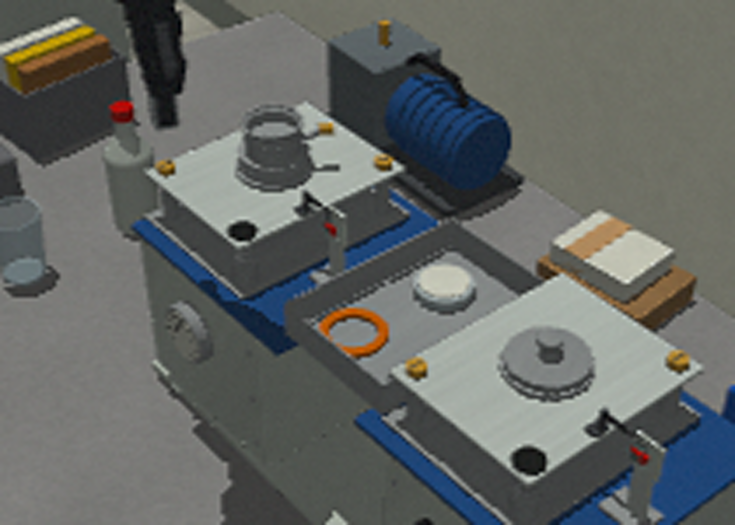

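The pointer pixels match the rest picture. The funnel is seated, the clip is unmoved, and the arm is clear and touching nothing.

```bash
python3 -c "
from rig import robot
print(robot.hand_in())"
```

```text
the job is handed in; nothing more can be done
None
```

I pressed the black pad on the funnel's plate (the left station) with shut fingertips until the pointer stood level with the red clip. I held it there for over 2 s, lifted clear and handed in at about 11 s.

- **Level:** at the hold, the pointer had sunk about 15.5–16 mm, judged by fingertip height, a pressing force of about 13 N and the needle's line in the side view. The clip nose is about 15–16 mm down.
- **Uncertainty:** one pixel is about 4 mm at that distance, so level is good to about 1 mm. Fingertip height and force gave slightly different tilts (about 0.158–0.174 against 0.167 rad), because it is not known where on the tilting pad the fingertips bore.
- **After release:** the pointer's pixels match the rest picture, so the plate is fully back up. In the last side view the funnel is seated and the clip has not moved. The cover plate, tray contents, beaker and wash bottle look untouched, and wrist force is about zero. That close-up did not include the spare flask and bung on the right, which the arm never went near.

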